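# Refit the spring on a board-support post

### The arm

A 6-joint arm with a two-finger parallel gripper is mounted at the origin on the work surface. World frame = base frame: x ahead of the robot, y to its left, z up, the work surface at z = 0. Lengths are in m, angles in rad, forces in N, time in s.
With the tool pointing down it reaches from about 0.25 to 0.775 m from the base axis. Payload 4 kg.
Tool frame: the origin (TCP) lies midway between the tips of the shut fingers; the grasp point (between the pads) lies 19 mm behind it; z points along the fingers, y is the line along which they close (so a half turn about z gives the same grasp; the last joint's range is limited). The gripper opens to 94 mm and grips with 3 to 60 N. Pads are 16 mm wide; open, the fingers measure 119 mm over their backs; the gripper's body (75 mm by 177 mm) begins 78 mm behind the grasp point.
Start: joints at [-1.435, 0.087, 1.371, -0, 1.684, -0.103], TCP at [0.13, -0.534, 0.206] pointing down, gripper open.
Joint ranges: [-3.1, 3.1], [-0.76, 2.03], [0.27, 2.55], [-1.08, 4.22], [0.17, 2.65], [-2.57, 2.57]. Speed limits (rad/s): [2.79, 2.79, 3.14, 3.14, 3.14, 3.14].

### API

Orientations are given as [roll, pitch, yaw] about the fixed x, y, z axes, in that order (R = Rz(yaw) Ry(pitch) Rx(roll)).
In Python, from bench import get_obs, snapshot, close_job gives the robot as it stands. The module is installed in compiled form; this text tells all that it offers.
- The arm moves only by the tool drive_tool, never from a script. Its argument "commands" is a list of rows, each a list of 6 numbers: the shift along the tool's x, y, z in units of 0.04 m (1.0 is 0.04 m), then the turn, a rotation vector about the tool's x, y, z in units of 0.1 rad (1.0 is 0.1 rad). In form: [[dx, dy, dz, wx, wy, wz], ...]. A call has 1 to 20 rows; each row shifts and turns the commanded pose from where the row before left it, along the tool's axes as they then stand; what a row does not reach is not made up. A row lasts 1/8 s, in which the tool goes at most 62.5 mm and 10.7 degrees, less where a joint would pass 70% of its speed; a pose out of reach is approached as far as the arm can. A call with a number of a shift or a turn outside -1 to 1 is refused whole. A call with a gripper value outside its range is refused whole. "gripper" is the closure, from 0 (fully open) to 1 (shut), set as the call begins (left out, the last holds). The fingers move at their own pace and stop on an object; the grip force is fixed at half the most. Time passes only in rows, so rows that do not move let the fingers close. It gives the time, the measured TCP pose, the force, the opening and the grip force at its end, in the units of the state.
- get_obs(): the state, without advancing time (a new reading comes with each control period).
- snapshot(name): name is "scene" or "top"; returns a dict with "image" (384x512x3 uint8, blue, green, red), "range_z" (384x512 float32, m along the optical axis (not along the pixel's ray), 0 where there is no reading), "fx", "fy", "cx", "cy" (pixels), "rvec" (rotation vector, rad) and "tvec" (3), from world to camera coordinates, as OpenCV has them. Camera axes: x right, y down, z forward; pixel columns grow to the right and rows downward; lengths in m; the calibration is good to about 2 mm. A picture is of the moment at which its call begins.
- close_job(): hands the job in; it is judged then, once.
The state is a dict: "time": time; "joint_positions": joint angles; "qvel": joint speeds; "joint_torque": joint torques, N m; "tool_pos": TCP position; "ee_rot": TCP orientation; "wrist_force": force on the tool from outside, world axes, zero at the start; "wrist_torque": the same for the moment, N m; "width": finger opening in m; "finger_force": force on a finger pad.
Only numpy, scipy, OpenCV 4.12 (cv2) and the standard library are available. Lean on these libraries where they do the work, as an engineer would, in place of code of your own. Each camera call takes 0.05 s, during which the arm holds its last target. There are 200 camera calls.

### The job

Thread the tall coil spring, tang end down, over the bare rod of the board-support fixture, twisting it a little whenever it snags instead of forcing it, until its foot stands fully home on the base. Then slip the retaining collar over the rod end so that it lies flat on top of the spring, like the finished post beside it. Work gently, never pressing hard on the rod, let go of everything, and leave the other things on the bench where they are.

Things in the scene. Friction and masses are not known exactly. Their poses are not given: they have to be found in the camera images.
- spring_mid (a point): The tall steel compression spring: 28 mm outside, 21 mm inside diameter, 60 mm long, about 85 g, upright on the bench with its tang end down. This point is on its axis, half-way up, 30 mm above the foot when uncompressed; z runs up the axis. Grip it on the upper 38 mm, which hold their shape (for example 45 mm above the foot), at any yaw; it can be turned about its axis.
- spring_foot (a point): Centre of the spring's underside, on its axis; moves with the bottom coil when compressed. The end of the bottom coil is bent inwards as a tang, flush with the foot, 3.2 mm wide, 3.5 mm high, reaching to 6 mm from the axis; it points in this frame's -x direction.
- spring: The same spring; origin on its axis, 60 mm below its top end. Its lowest 22 mm are open coils that yield along the axis: 0.8 N per mm of compression, at most 10 mm (8 N), then it is solid.
- fixture: The board-support fixture, fixed: an aluminium base 70 x 170 x 15 mm with two upright posts 95 mm apart. Origin at the bench surface under the axis of the bare rod, z up, front = -x. The second post, at +y 95 mm, is already finished (spring and collar on, 95 mm high over the bench, 30 mm diameter).
- rod_tip (a point): Round top end of the bare steel rod, on its axis, 89 mm above the bench, 74 mm above the base. The rod's core is 8 mm thick over its whole height and carries two keyed collars, 16 mm thick: the upper from 32 down to 21 mm above the base, the lower from 14 mm down to the base. Nothing of the rod turns. This frame's axes are those of the fixture.
- rod_shoulder (a point): Top face (square shoulder) of the upper collar on the bare rod, on its axis, 32 mm above the seat. Each collar has one vertical keyway, 50 degrees wide, cut in to the core. The tang snags on a collar's top, 32 and again 14 mm above the seat, unless it stands over that keyway, within about 10 degrees or somewhat more; in the 7 mm gap between the collars it turns freely.
- rod_seat (a point): Where the spring's foot shall stand: top of the base on the rod's axis, 15 mm above the bench. Each keyway faces the fixture's front (-x) or up to 63 degrees to either side of it, seen from above: the two angles are independent, differ from start to start, are not measured and must be found by feel (or seen).
- cap: The retaining collar: a dark steel ring, 30 mm outside diameter, 20 mm high, with a 12 mm through hole, 50 g. Origin at the centre of its underside, z up.
- cap_mid (a point): Centre of the retaining collar, 10 mm above its underside. When fitted it lies 70 mm above the seat (on the 60 mm spring).
- short_spring_mid (a point): Bystander: a fatter, shorter steel spring, 36 mm diameter, 34 mm high, standing upright; this point is its centre. The tall spring, the collar and this spring stand at three places on the bench, in any order.
- jar_a: Bystander: small white jar, 42 mm diameter, 36 mm high.
- jar_b: Bystander: small amber jar, 38 mm diameter, 42 mm high.
- jar_c: Bystander: small white jar, 42 mm diameter, 36 mm high.
- tweezers: Bystander: steel tweezers lying flat along their x axis, 126 mm long, 9 mm high.
- screwdriver: Bystander: screwdriver lying along its x axis, 170 mm long.
Things that resemble listed ones, but are neither listed nor needed, are in the scene too. What is shaped like the spring but brown or red is not meant.

How it is judged:
By the outcome, as a careful person would: the job done as asked, in the order asked, and still so for the second after the job is handed in, with the robot touching nothing.
It also fails if it takes over 67 s, if anything falls off the work surface, if the arm or the gripper's body presses on something with over 40 N, if the wrist force passes 120 N, or if a joint passes its speed limit or range.

## Working session

There is one attempt and no reset: what is moved stays moved. The work goes in short steps, Python scripts to look and compute and a tool call to move; the robot and the scene stay as the last step left them, time stands still between calls to the robot, and variables do not carry over. Pictures are saved under pics/ and viewed, at most 10 in all, crops included, and the job is handed in when it is done.

Besides the shell and the picture viewer there is one more tool, called as a command line: name --pt "numbers of a row" for each row, then --argument value for the rest. drive_tool: Moves the arm, as the interface text tells. Its arguments: {"type":"object","properties":{"commands":{"type":"array"},"gripper":{"type":"number"}},"required":["commands"]}

```bash
mkdir -p pics
cat > h.py <<'E'
import numpy as np, cv2
from bench import get_obs, snapshot
def cam(s):
    R=cv2.Rodrigues(np.array(s["rvec"],float))[0]; t=np.array(s["tvec"],float).ravel(); return R,t
def pts(s):
    R,t=cam(s); z=s["range_z"]; v,u=np.mgrid[:z.shape[0],:z.shape[1]]
    P=np.stack([(u-s["cx"])/s["fx"]*z,(v-s["cy"])/s["fy"]*z,z],-1)
    W=(P-t)@R; W[z==0]=np.nan; return W
def ray(s,u,v,h):
    R,t=cam(s); d=R.T@np.array([(u-s["cx"])/s["fx"],(v-s["cy"])/s["fy"],1]); c=-R.T@t
    return c+d*(h-c[2])/d[2]
E
python3 - <<'E'
from h import *
ims=[]
for n in("scene","top"):
    s=snapshot(n); np.save(n+".npy",s,allow_pickle=True); R,t=cam(s); print(n,-R.T@t,R[2],s["fx"]); cv2.imwrite(f"pics/{n}0.png",cv2.resize(s["image"],(768,576)))
print(get_obs())
E
```

```text
scene [ 1.05168887 -0.12389378  0.87117384] [-0.506882    0.16792826 -0.84550029] 452.98993674955744
top [0.45996939 0.0285944  1.13333638] [ 0.1012277  -0.00596868 -0.99484538] 493.11424444384943
{'time': 0.1, 'joint_positions': array([-1.43511093e+00,  8.79105076e-02,  1.37205622e+00, -9.72278097e-06,
        1.68357457e+00, -1.03092111e-01]), 'qvel': array([ 0.0010743 , -0.00286347, -0.00454542,  0.00133236, -0.00138365,
        0.00099068]), 'joint_torque': array([ 1.87084559e-03, -3.41253698e+01, -3.03301442e+01,  7.20399013e-02,
        3.04524705e-02, -9.06377795e-05]), 'tool_pos': array([ 0.13001592, -0.53392925,  0.20442892]), 'ee_rot': array([-3.13965337e+00, -1.90921772e-04,  2.38776239e-01]), 'wrist_force': array([ 0.22450123, -1.14623327, -1.05896768]), 'wrist_torque': array([ 0.04177428, -0.00456266,  0.02044402]), 'finger_force': 0.0, 'width': 0.09437439874270011}
```

View pics/scene0.png

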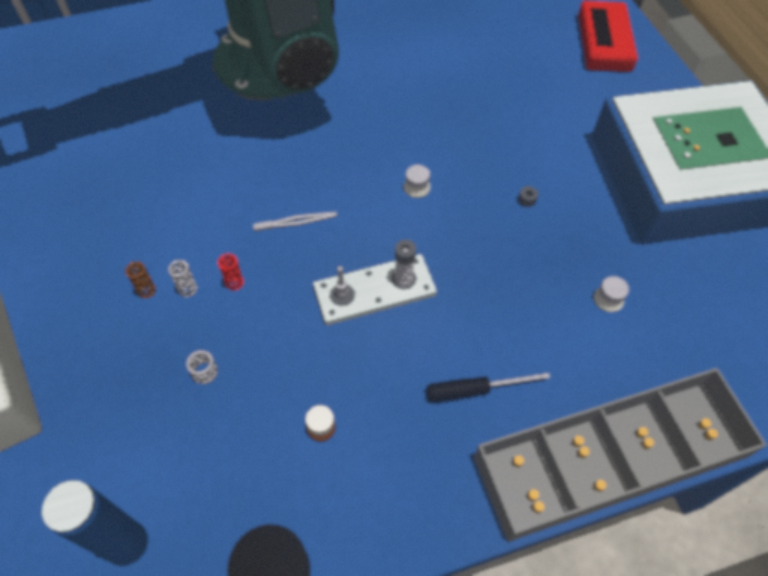

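View pics/top0.png

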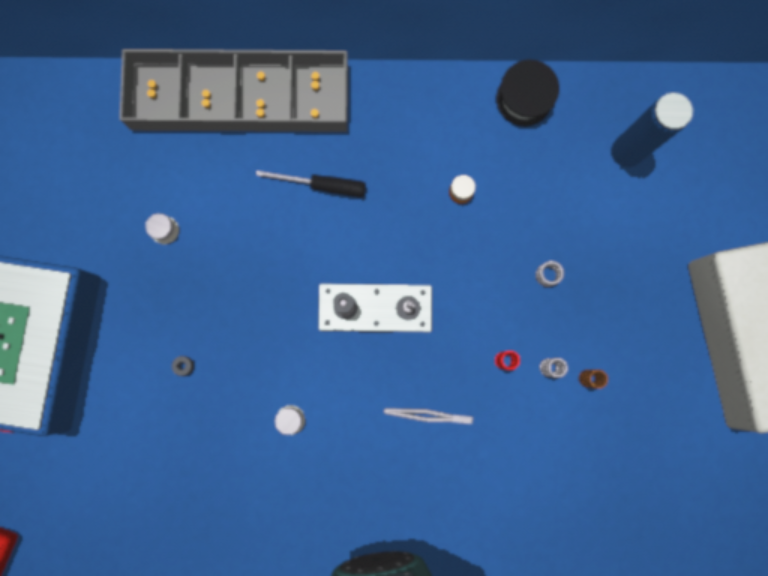

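Run:
```python
from h import *
S={n:np.load(n+".npy",allow_pickle=True).item() for n in("scene","top")}
s=S["top"];c=S["scene"]
def crop(i,u,v,w,h,W,H): return cv2.resize(i[v:v+h,u:u+w],(W,H),interpolation=cv2.INTER_CUBIC)
a=crop(s["image"],320,165,90,100,360,400); b=crop(c["image"],75,160,100,100,400,400)
d=crop(c["image"],200,150,100,66,400,264);e=crop(s["image"],205,180,90,50,360,200)
o=np.zeros((600,760,3),np.uint8);o[:400,:360]=a[:400];o[:400,360:]=b
o[400:,:360]=e;o[400:,360:]=d[:200]
cv2.imwrite("pics/crop1.png",o)
# rays
W=pts(s)
for n,u,v,w in(("tall",369,245,14),("short",367,182,14),("cap",121,244,12),("rod",272,205,14),("post",230,203,14)):
    p=W[v-w:v+w,u-w:u+w].reshape(-1,3);p=p[np.isfinite(p[:,2])]
    z=np.percentile(p[:,2],[1,50,99,99.9]); print(n,z)
# base corners from white mask
im=s["image"].astype(int); m=((im.min(2)>150)).astype(np.uint8); m[:, :200]=0;m[:,300:]=0;m[:180]=0;m[235:]=0
cs=max(cv2.findContours(m,0,2)[0],key=cv2.contourArea); r=cv2.minAreaRect(cs); bx=cv2.boxPoints(r); print(r)
for q in bx: print(ray(s,q[0],q[1],.015))
```

```text
tall [-0.0050798   0.00051131  0.06079996  0.06204077]
short [-0.00498127  0.00063711  0.03588922  0.03857884]
cap [-0.00468069  0.00080632  0.02274248  0.02367566]
rod [0.01011126 0.01502583 0.08545123 0.0900853 ]
post [-0.00032808  0.01569317  0.09739425  0.0996096 ]
((249.9886016845703, 204.7095184326172), (74.44193267822266, 30.57666778564453), 0.9240452647209167)
[0.51687854 0.11728191 0.015     ]
[0.58662406 0.11700358 0.015     ]
[ 0.58457946 -0.05285236  0.015     ]
[ 0.51479708 -0.05150673  0.015     ]
```

View pics/crop1.png

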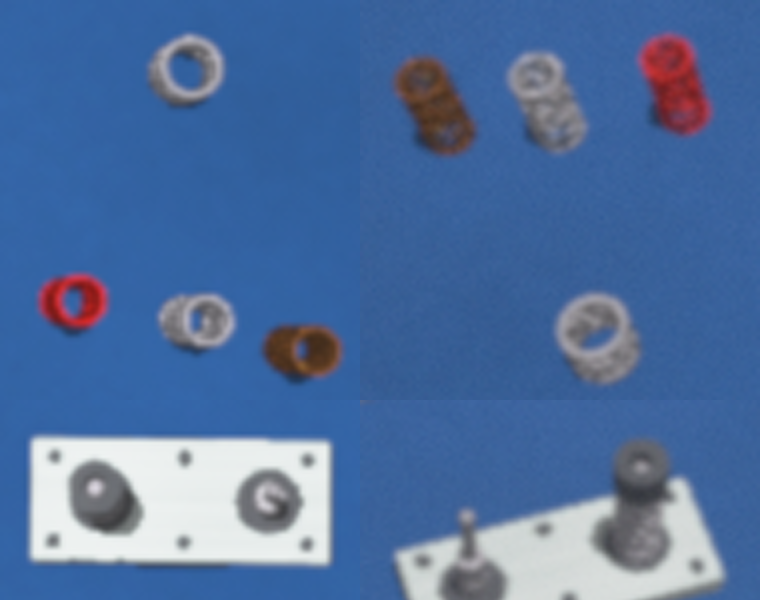

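Candidates for the tall spring (top view, 768-wide pixels): red (508,360), steel (553,368), brown (594,379), fat steel (550,273). The steel one at (553,368) fits because it is neither red nor brown and is narrow and 60 mm tall. The fat one is only 36 mm high. The crop confirms this. The collar is the dark ring at (181,366), and the bare rod is at (408,308).

Run:
```python
from h import *
S={n:np.load(n+".npy",allow_pickle=True).item() for n in("scene","top")}
roi={"tall":((369,245),(121,184),.05,.06),"cap":((121,244),(352,131),.014,.02),"rod":((272,205),(227,185),.07,.089),"post":((230,203),(269,168),.085,.095)}
for n,s in S.items():
    W=pts(s)
    for k,(a,b,lo,h) in roi.items():
        u,v=a if n=="top" else b; w=18
        m=np.zeros(W.shape[:2],bool); m[v-w:v+w,u-w:u+w]=True
        m&=W[...,2]>lo
        q=W[m]; ys,xs=np.nonzero(m)
        (cx,cy),rad=cv2.minEnclosingCircle(np.c_[xs,ys].astype(np.float32))
        r=ray(s,xs.mean(),ys.mean(),h); r2=ray(s,cx,cy,h)
        print(n,k,len(q),q.mean(0).round(4),"ray",r[:2].round(4),r2[:2].round(4),"rad",round(rad,1))
s=S["scene"]
# fixture in scene
im=s["image"].astype(int);W=pts(s)
m=(im.min(2)>130)&(abs(W[...,2]-.015)<.006); m[:, :190]=0;m[:,310:]=0;m[:150]=0;m[225:]=0
r=cv2.minAreaRect(np.c_[W[m][:,0],W[m][:,1]].astype(np.float32)*1000);print(r)
```

```text
scene tall 73 [ 0.4649 -0.2342  0.0562] ray [ 0.4676 -0.2337] [ 0.4682 -0.2336] rad 6.7
scene cap 93 [0.4642 0.319  0.018 ] ray [0.4656 0.3179] [0.4674 0.3174] rad 6.1
scene rod 25 [ 0.5543 -0.019   0.0797] ray [ 0.5602 -0.0203] [ 0.5598 -0.0208] rad 3.2
scene post 160 [0.5547 0.0752 0.0926] ray [0.5563 0.0746] [0.5564 0.0747] rad 7.2
top tall 63 [ 0.4617 -0.2318  0.0576] ray [ 0.4617 -0.2312] [ 0.4614 -0.2305] rad 6.5
top cap 125 [0.4621 0.3222 0.0194] ray [0.4621 0.322 ] [0.4618 0.322 ] rad 6.7
top rod 13 [ 0.55   -0.0159  0.0861] ray [ 0.5498 -0.0158] [ 0.5499 -0.016 ] rad 1.8
top post 149 [0.5511 0.0783 0.0938] ray [0.551  0.0782] [0.5512 0.0784] rad 7.0
((552.6964721679688, 31.259571075439453), (169.88372802734375, 73.0764389038086), 89.4269790649414)
```

The steel spring is at about (0.4645,-0.233), the rod at (0.5535,-0.018) and the collar at (0.4635,0.320). The two cameras disagree by about 4 mm, so I'll let the grip tell me the true offset.

drive_tool --pt "0.99 -0.53 0 0 0 0" --pt "0.99 -0.53 0 0 0 0" --pt "0.99 -0.53 0 0 0 0" --pt "0.99 -0.53 0 0 0 0" --pt "0.99 -0.53 0 0 0 0" --pt "0.99 -0.53 0 0 0 0" --pt "0.99 -0.53 0 0 0 0" --pt "0.99 -0.53 0 0 0 0" --pt "0.99 -0.53 0 0 0 0" --pt "0.99 -0.53 0 0 0 0" --pt "0 0 0.5 0 0 0.8" --pt "0 0 0.5 0 0 0.8" --pt "0 0 0.5 0 0 0.8" --pt "0 0 0.5 0 0 0" --pt "0 0 0 0 0 0" --gripper 0.45

```text
time: 1.98
tool_pos: [0.4632, -0.2338, 0.1231]
ee_rot: [-3.139, 0.004, -0.001]
wrist_force: [-0.5, 0.8, 0.6]
width: 0.0518
finger_force: 0.0
```

drive_tool --pt "0.03 -0.02 0.6 0 0 0" --pt "0 0 0.6 0 0 0" --pt "0 0 0.6 0 0 0" --pt "0 0 0.6 0 0 0" --pt "0 0 0 0 0 0"

```text
time: 2.6
tool_pos: [0.4648, -0.2333, 0.0282]
ee_rot: [-3.14, 0.003, -0.001]
wrist_force: [-0.1, 0.4, 0.1]
width: 0.0517
finger_force: 0.0
```

drive_tool --pt "0 0 0 0 0 0" --pt "0 0 0 0 0 0" --pt "0 0 0 0 0 0" --pt "0 0 0 0 0 0" --gripper 0.85

```text
time: 3.1
tool_pos: [0.4666, -0.2343, 0.0304]
ee_rot: [3.141, -0.002, -0.001]
wrist_force: [1.3, 0.3, 1.1]
width: 0.028
finger_force: 29.6
```

drive_tool --pt "0 0 0 0 0 0" --pt "0 0 0 0 0 0" --pt "0 0 0 0 0 -0.95" --pt "0 0 0 0 0 -0.95" --pt "0 0 0 0 0 -0.95" --pt "0 0 0 0 0 -0.95" --pt "0 0 0 0 0 -0.95" --pt "0 0 0 0 0 -0.95" --pt "0 0 0 0 0 -0.95" --pt "0 0 0 0 0 -0.95" --pt "0 0 0 0 0 -0.95" --pt "0 0 0 0 0 -0.95" --pt "0 0 0 0 0 -0.95" --pt "0 0 0 0 0 -0.95" --pt "0 0 0 0 0 -0.95" --pt "0 0 0 0 0 -0.95" --pt "0 0 0 0 0 -0.95" --pt "0 0 0 0 0 -0.95" --pt "0 0 0 0 0 0" --gripper 0.45

```text
time: 5.48
tool_pos: [0.4657, -0.2339, 0.0292]
ee_rot: [-3.141, -0.0, 1.518]
wrist_force: [-0.3, -0.5, -0.1]
width: 0.0518
finger_force: 0.0
```

drive_tool --pt "0 0 0 0 0 0" --pt "0 0 0 0 0 0" --pt "0 0 0 0 0 0" --pt "0 0 0 0 0 0" --gripper 0.85

```text
time: 5.98
tool_pos: [0.4658, -0.234, 0.0296]
ee_rot: [-3.141, 0.0, 1.519]
wrist_force: [-2.2, -1.2, 0.9]
width: 0.0286
finger_force: 29.4
```

Run:
```python
from h import *
P=[]
for i in range(5):
    s=snapshot("scene"); o=get_obs(); P.append(np.r_[o["tool_pos"],o["ee_rot"],o["width"]])
P=np.array(P); print(P.round(4)); print(o["joint_positions"])
np.save("scene1.npy",s,allow_pickle=True)
```

```text
[[ 4.6580e-01 -2.3400e-01  2.9600e-02 -3.1413e+00  2.0000e-04  1.5186e+00
   2.8800e-02]
 [ 4.6580e-01 -2.3400e-01  2.9600e-02 -3.1414e+00  2.0000e-04  1.5186e+00
   2.8600e-02]
 [ 4.6580e-01 -2.3400e-01  2.9500e-02 -3.1413e+00  2.0000e-04  1.5187e+00
   2.8600e-02]
 [ 4.6580e-01 -2.3400e-01  2.9500e-02 -3.1413e+00  2.0000e-04  1.5187e+00
   2.8700e-02]
 [ 4.6580e-01 -2.3400e-01  2.9500e-02 -3.1414e+00  2.0000e-04  1.5187e+00
   2.8800e-02]]
[-5.74177857e-01  1.27830498e-01  1.68548335e+00 -2.76785471e-04
  1.32839085e+00 -5.22041583e-01]
```

drive_tool --pt "0 0 -0.5 0 0 0" --pt "0 0 -0.7 0 0 0" --pt "0 0 -0.7 0 0 0" --pt "0 0 -0.7 0 0 0" --pt "0.685 0.24 0 0 0 0" --pt "0.685 0.24 0 0 0 0" --pt "0.685 0.24 0 0 0 0" --pt "0.685 0.24 0 0 0 0" --pt "0.685 0.24 0 0 0 0" --pt "0.685 0.24 0 0 0 0" --pt "0.685 0.24 0 0 0 0" --pt "0.685 0.24 0 0 0 0" --pt "0 0 0 0 0 0" --pt "0 0 0 0 0 0"

```text
time: 7.98
tool_pos: [0.5538, -0.0194, 0.1331]
ee_rot: [-3.141, 0.001, 1.519]
wrist_force: [0.2, -0.2, -1.3]
width: 0.0288
finger_force: 29.6
```

Run:
```python
from h import *
s=snapshot("scene"); o=get_obs(); print(o["time"],o["tool_pos"],o["ee_rot"],o["wrist_force"],o["width"])
np.save("scene2.npy",s,allow_pickle=True)
old=np.load("scene.npy",allow_pickle=True).item()
a=[cv2.resize(x["image"][125:205,190:260],(380,434),interpolation=cv2.INTER_CUBIC) for x in(old,s)]
cv2.imwrite("pics/over.png",np.hstack(a))
R,t=cam(s)
for p in([.554,-.0192,.089],[.554,-.0192,.015]):
    q=R@np.array(p)+t; q=q/q[2]; print("px",(q[0]*s["fx"]+s["cx"]-190)*5.43,(q[1]*s["fy"]+s["cy"]-125)*5.43)
```

```text
8.025 [ 0.55376149 -0.01971109  0.1331974 ] [-3.14126999e+00  4.15389373e-04  1.51815809e+00] [ 0.09279974 -0.44561045 -0.76324469] 0.02800840631949722
px 195.40776123044432 290.6951107620127
px 204.0880151498124 390.1766203987162
```

View pics/over.png

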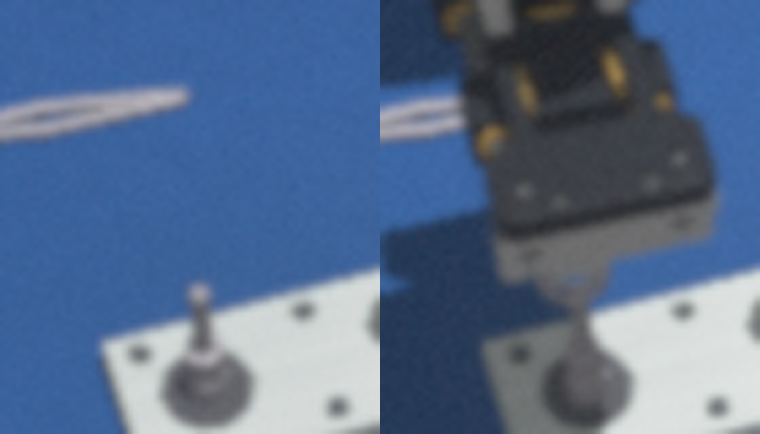

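Left: the bare rod, with its tip at about (200,290) in the crop and the bright shoulder at (205,352). Right: the spring's foot is centred near x=575−380=195, so it sits about 1 native pixel left of the rod. I'll check that with subpixel measurements.

Run:
```python
from h import *
a=np.load("scene.npy",allow_pickle=True).item();b=np.load("scene2.npy",allow_pickle=True).item()
R,t=cam(a)
for nm,s,rows,c0,c1 in(("old",a,range(177,192),218,238),("new",b,range(174,188),212,246)):
    for v in rows:
        i=s["image"][v,c0:c1].astype(float)
        sat=(i[:,0]-i[:,2])  # blue-red
        w=np.clip(sat.max()-sat-15 if nm=="x" else sat.max()-sat,0,None); w[w<w.max()*.4]=0
        print(nm,v,round((w*np.arange(c0,c1)).sum()/w.sum(),2),sat.astype(int).tolist())
def pj(p): q=R@np.array(p)+t; q/=q[2]; return (q[0]*a["fx"]+a["cx"],q[1]*a["fy"]+a["cy"])
for z in(.089,.08,.07,.06):print(z,pj([.554,-.0192,z]))
print("dpx/dx,dy per mm",np.subtract(pj([.555,-.0192,.089]),pj([.554,-.0192,.089])),np.subtract(pj([.554,-.0182,.089]),pj([.554,-.0192,.089])))
print("foot",pj([.5538,-.0196,.1035]),"spring mid",pj([.5538,-.0196,.13]))
```

```text
old 177 226.4 [95, 95, 94, 95, 95, 89, 75, 55, 44, 47, 65, 84, 93, 93, 94, 94, 93, 93, 94, 94]
old 178 226.12 [94, 93, 94, 92, 93, 86, 59, 29, 17, 22, 44, 75, 89, 92, 94, 95, 94, 90, 91, 90]
old 179 226.14 [96, 93, 94, 94, 92, 84, 53, 22, 9, 11, 34, 67, 87, 93, 92, 91, 88, 86, 80, 74]
old 180 229.16 [95, 97, 93, 93, 93, 84, 59, 25, 10, 11, 36, 67, 85, 84, 81, 74, 69, 59, 48, 37]
old 181 231.1 [95, 94, 93, 94, 94, 88, 67, 32, 11, 13, 33, 58, 68, 60, 47, 40, 34, 29, 20, 15]
old 182 231.31 [93, 91, 91, 91, 90, 83, 69, 38, 12, 11, 22, 31, 33, 28, 21, 13, 12, 11, 7, 6]
old 183 230.95 [90, 88, 82, 78, 69, 62, 50, 29, 12, 8, 10, 10, 11, 10, 7, 6, 6, 4, 5, 4]
old 184 230.09 [71, 64, 55, 44, 34, 30, 26, 18, 9, 5, 3, 4, 6, 5, 5, 4, 5, 4, 5, 5]
old 185 229.56 [36, 31, 25, 19, 15, 11, 9, 8, 5, 6, 4, 4, 4, 3, 4, 6, 5, 5, 3, 4]
old 186 229.19 [14, 12, 11, 9, 5, 5, 6, 5, 5, 5, 3, 3, 5, 5, 6, 5, 4, 5, 5, 6]
old 187 227.15 [6, 5, 5, 5, 3, 4, 4, 4, 3, 4, 3, 3, 3, 4, 5, 5, 4, 5, 6, 5]
old 188 228.0 [7, 5, 3, 5, 5, 5, 5, 4, 4, 2, 3, 3, 3, 5, 5, 4, 4, 4, 5, 5]
old 189 226.06 [5, 5, 3, 4, 4, 4, 3, 4, 3, 3
[... 1912 characters left out ...]
, 12, 7, 6, 6, 5, 4, 4, 4, 3, 3, 2, 1, 2, 4, 3, 2, 3, 2, 3, 3, 3, 3, 4, 3, 3, 3, 3, 3, 3]
new 187 230.16 [16, 12, 10, 8, 6, 5, 4, 4, 4, 3, 4, 2, 2, 2, 3, 3, 1, 3, 3, 4, 2, 2, 3, 3, 3, 3, 3, 3, 3, 2, 3, 3, 3, 4]
0.089 (np.float64(225.98669635919785), np.float64(178.5350111900576))
0.08 (np.float64(226.1924990439874), np.float64(180.89364746502505))
0.07 (np.float64(226.41729063529615), np.float64(183.4699092961605))
0.06 (np.float64(226.6381047923618), np.float64(186.00058707334296))
dpx/dx,dy per mm [0.13472094 0.38923092] [ 0.4677611  -0.12462212]
foot (np.float64(225.43105299387338), np.float64(174.62464707132943)) spring mid (np.float64(224.78264177699504), np.float64(167.25484155562134))
```

drive_tool --pt "0.03 0 0.2 0 0 0" --pt "0 0 0.2 0 0 0" --pt "0 0 0.2 0 0 0" --pt "0 0 0.2 0 0 0"

```text
time: 8.52
tool_pos: [0.5538, -0.018, 0.1006]
ee_rot: [-3.141, 0.0, 1.519]
wrist_force: [-0.6, -0.2, -0.6]
width: 0.0279
finger_force: 29.6
```

drive_tool --pt "0 0 0.12 0 0 0" --pt "0 0 0.12 0 0 0" --pt "0 0 0.12 0 0 0" --pt "0 0 0.12 0 0 0" --pt "0 0 0 0 0 0"

```text
time: 9.15
tool_pos: [0.5537, -0.0178, 0.0817]
ee_rot: [-3.141, 0.0, 1.519]
wrist_force: [-0.3, -0.0, -1.2]
width: 0.028
finger_force: 29.6
```

drive_tool --pt "0 0 0.07 0 0 0" --pt "0 0 0.07 0 0 0" --pt "0 0 0.07 0 0 0" --pt "0 0 0 0 0 0" --pt "0 0 0 0 0 0"

```text
time: 9.78
tool_pos: [0.5543, -0.0179, 0.0744]
ee_rot: [3.141, 0.0, 1.519]
wrist_force: [-0.5, 0.2, 2.1]
width: 0.0281
finger_force: 29.7
```

drive_tool --pt "0 0 0 0 0 0.9" --pt "0 0 0 0 0 0.9" --pt "0 0 0 0 0 0.9" --pt "0 0 0 0 0 0.9"

```text
time: 10.28
tool_pos: [0.5541, -0.0189, 0.0743]
ee_rot: [3.141, 0.002, 1.156]
wrist_force: [-1.1, -1.9, 3.1]
width: 0.0281
finger_force: 29.7
```

drive_tool --pt "0 0 0 0 0 0.9" --pt "0 0 0 0 0 0.9" --pt "0 0 0 0 0 0.9" --pt "0 0 0 0 0 0.9"

```text
time: 10.78
tool_pos: [0.5535, -0.0189, 0.0741]
ee_rot: [3.141, 0.002, 0.796]
wrist_force: [-2.9, -1.7, 2.5]
width: 0.0281
finger_force: 29.7
```

drive_tool --pt "0 0 0 0 0 0.9" --pt "0 0 0 0 0 0.9" --pt "0 0 0 0 0 0.9" --pt "0 0 0 0 0 0.9"

```text
time: 11.28
tool_pos: [0.5534, -0.0185, 0.074]
ee_rot: [3.141, 0.002, 0.436]
wrist_force: [-2.0, -1.6, 2.8]
width: 0.0282
finger_force: 29.7
```

drive_tool --pt "0 0 0 0 0 0.9" --pt "0 0 0 0 0 0.9" --pt "0 0 0 0 0 0.9" --pt "0 0 0 0 0 0.9"

```text
time: 11.78
tool_pos: [0.5536, -0.0183, 0.0741]
ee_rot: [3.141, 0.001, 0.076]
wrist_force: [-1.3, -0.7, 2.7]
width: 0.028
finger_force: 29.7
```

drive_tool --pt "0 0 0 0 0 0.9" --pt "0 0 0 0 0 0.9" --pt "0 0 0 0 0 0.9" --pt "0 0 0 0 0 0.9"

```text
time: 12.28
tool_pos: [0.5542, -0.0183, 0.0743]
ee_rot: [3.141, -0.001, -0.284]
wrist_force: [-0.8, -0.8, 3.1]
width: 0.0282
finger_force: 29.6
```

drive_tool --pt "0 0 0 0 0 0.9" --pt "0 0 0 0 0 0.9" --pt "0 0 0 0 0 0.9" --pt "0 0 0 0 0 0.9"

```text
time: 12.78
tool_pos: [0.5542, -0.0187, 0.0743]
ee_rot: [3.14, -0.001, -0.644]
wrist_force: [-0.1, -0.9, 3.0]
width: 0.028
finger_force: 29.6
```

drive_tool --pt "0 0 0 0 0 0.9" --pt "0 0 0 0 0 0.9" --pt "0 0 0 0 0 0.9" --pt "0 0 0 0 0 0"

```text
time: 13.28
tool_pos: [0.5542, -0.0185, 0.0743]
ee_rot: [3.141, -0.001, -0.91]
wrist_force: [-0.6, -1.4, 3.0]
width: 0.0285
finger_force: 29.6
```

```bash
python3 -c "
from h import *
print(get_obs())"
```

```text
{'time': 13.275, 'joint_positions': array([-1.34806496e-01,  1.59041866e-01,  1.55491827e+00, -1.27428688e-03,
        1.42692738e+00,  2.34648881e+00]), 'qvel': array([ 0.00078157,  0.00256937,  0.00245222,  0.00325797, -0.00131712,
       -0.02539904]), 'joint_torque': array([  0.88999277, -33.96685123, -27.63432026,   0.60135121,
        -0.32264896,   0.20453753]), 'tool_pos': array([ 0.55421822, -0.01849614,  0.07431986]), 'ee_rot': array([ 3.14118587e+00, -1.38648434e-03, -9.10316444e-01]), 'wrist_force': array([-0.55132351, -1.38073697,  3.02788118]), 'wrist_torque': array([-0.34234541,  0.21671524,  0.0148348 ]), 'finger_force': 29.62606592103839, 'width': 0.028539052796044205}
```

drive_tool --pt "0 0 0 0 0 -1" --pt "0 0 0 0 0 -1" --pt "0 0 0 0 0 -1" --pt "0 0 0 0 0 -1" --pt "0 0 0 0 0 -1" --pt "0 0 0 0 0 -1" --pt "0 0 0 0 0 -1" --pt "0 0 0 0 0 -1" --pt "0 0 0 0 0 -1" --pt "0 0 0 0 0 -1" --pt "0 0 0 0 0 -1" --pt "0 0 0 0 0 -1"

```text
time: 14.78
tool_pos: [0.5546, -0.0169, 0.0743]
ee_rot: [-3.14, -0.002, 0.294]
wrist_force: [0.9, 1.9, 3.4]
width: 0.028
finger_force: 29.7
```

drive_tool --pt "0 0 0 0 0 -1" --pt "0 0 0 0 0 -1" --pt "0 0 0 0 0 -1" --pt "0 0 0 0 0 -1" --pt "0 0 0 0 0 -1" --pt "0 0 0 0 0 -1" --pt "0 0 0 0 0 -1" --pt "0 0 0 0 0 -1" --pt "0 0 0 0 0 -1" --pt "0 0 0 0 0 -1" --pt "0 0 0 0 0 -1" --pt "0 0 0 0 0 -1"

```text
time: 16.27
tool_pos: [0.5542, -0.0162, 0.0741]
ee_rot: [3.141, -0.003, 1.494]
wrist_force: [-1.2, 2.0, 2.5]
width: 0.0285
finger_force: 29.7
```

drive_tool --pt "0 0 0 0 0 -1" --pt "0 0 0 0 0 -1" --pt "0 0 0 0 0 -1" --pt "0 0 0 0 0 -1"

```text
time: 16.77
tool_pos: [0.5542, -0.0165, 0.0741]
ee_rot: [3.14, -0.002, 1.894]
wrist_force: [-0.5, 2.3, 2.6]
width: 0.0278
finger_force: 29.7
```

drive_tool --pt "0 0 0 0 0 -1" --pt "0 0 0 0 0 -1" --pt "0 0 0 0 0 -1" --pt "0 0 0 0 0 -1"

```text
time: 17.27
tool_pos: [0.5536, -0.0174, 0.073]
ee_rot: [-3.141, -0.001, 2.294]
wrist_force: [-0.1, -0.2, -0.6]
width: 0.0278
finger_force: 29.9
```

drive_tool --pt "0 0 0 0 0 -1" --pt "0 0 0 0 0 -1" --pt "0 0 0 0 0 -1" --pt "0 0 0 0 0 -1"

```text
time: 17.77
tool_pos: [0.5522, -0.0169, 0.0724]
ee_rot: [-3.141, -0.005, 2.694]
wrist_force: [-3.3, 1.5, -0.1]
width: 0.0278
finger_force: 29.9
```

The spring dropped through the upper collar at a yaw of about 2.0 to 2.3. I'll back off to the middle of the keyway and go down to the lower collar.

drive_tool --pt "0 0 0 0 0 0.75" --pt "0 0 0 0 0 0.75" --pt "0 0 0 0 0 0.75" --pt "0 0 0.07 0 0 0" --pt "0 0 0.07 0 0 0"

```text
time: 18.4
tool_pos: [0.5534, -0.0177, 0.0676]
ee_rot: [-3.141, -0.001, 2.466]
wrist_force: [-1.7, 1.1, 1.0]
width: 0.0276
finger_force: 29.9
```

drive_tool --pt "0 0 0.07 0 0 0" --pt "0 0 0.07 0 0 0" --pt "0 0 0.07 0 0 0" --pt "0 0 0 0 0 0"

```text
time: 18.9
tool_pos: [0.5544, -0.0179, 0.0599]
ee_rot: [3.141, 0.001, 2.464]
wrist_force: [-0.7, 0.0, -0.7]
width: 0.0279
finger_force: 29.9
```

drive_tool --pt "0 0 0.04 0 0 0" --pt "0 0 0.05 0 0 0" --pt "0 0 0 0 0 0" --pt "0 0 0 0 0 0"

```text
time: 19.4
tool_pos: [0.5538, -0.0182, 0.056]
ee_rot: [-3.141, 0.0, 2.464]
wrist_force: [-0.2, -1.5, 0.3]
width: 0.0281
finger_force: 29.9
```

drive_tool --pt "0 0 0.04 0 0 0" --pt "0 0 0 0 0 0" --pt "0 0 0 0 0 0"

```text
time: 19.77
tool_pos: [0.5538, -0.0181, 0.0544]
ee_rot: [-3.141, -0.0, 2.464]
wrist_force: [-1.7, -1.7, 0.2]
width: 0.0279
finger_force: 30.0
```

drive_tool --pt "0 0 0.05 0 0 0" --pt "0 0 0.05 0 0 0" --pt "0 0 0 0 0 0"

```text
time: 20.15
tool_pos: [0.5539, -0.018, 0.0504]
ee_rot: [-3.141, -0.0, 2.464]
wrist_force: [-0.8, -1.5, 0.4]
width: 0.028
finger_force: 30.0
```

drive_tool --pt "0 0 0.05 0 0 0" --pt "0 0 0.05 0 0 0" --pt "0 0 0.05 0 0 0" --pt "0 0 0 0 0 0"

```text
time: 20.65
tool_pos: [0.5541, -0.0181, 0.0446]
ee_rot: [-3.141, 0.0, 2.464]
wrist_force: [-2.3, -3.8, 1.1]
width: 0.0277
finger_force: 30.0
```

drive_tool --pt "0 0 0.03 0 0 0" --pt "0 0 0.02 0 0 0" --pt "0 0 0 0 0 0"

```text
time: 21.02
tool_pos: [0.5541, -0.0181, 0.0428]
ee_rot: [-3.141, 0.0, 2.464]
wrist_force: [-1.9, -3.8, 3.4]
width: 0.0282
finger_force: 30.0
```

drive_tool --pt "0 0 -0.05 0 0 0" --pt "0 0 0 0 0 0"

```text
time: 21.28
tool_pos: [0.554, -0.018, 0.0447]
ee_rot: [-3.141, 0.0, 2.464]
wrist_force: [-2.0, -3.3, 1.3]
width: 0.0277
finger_force: 30.0
```

drive_tool --pt "0 0 0 0 0 0" --pt "0 0 0 0 0 0" --pt "0 0 0 0 0 0" --pt "0 0 -0.6 0 0 0" --pt "0 0 -1 0 0 0" --pt "0 0 -1 0 0 0" --pt "0 0 -0.6 0 0 0" --pt "0 0 0 0 0 0" --gripper 0.45

```text
time: 22.28
tool_pos: [0.5556, -0.0176, 0.1752]
ee_rot: [3.138, 0.005, 2.464]
wrist_force: [0.2, -0.4, 0.5]
width: 0.0519
finger_force: 0.0
```

drive_tool --pt "0.875 0.644 0 0 0 0" --pt "0.875 0.644 0 0 0 0" --pt "0.875 0.644 0 0 0 0" --pt "0.875 0.644 0 0 0 0" --pt "0.875 0.644 0 0 0 0" --pt "0.875 0.644 0 0 0 0" --pt "0.875 0.644 0 0 0 0" --pt "0.875 0.644 0 0 0 0" --pt "0 0 0.9 0 0 0" --pt "0 0 0.9 0 0 0" --pt "0 0 0.9 0 0 0" --pt "0 0 0 0 0 0" --pt "0 0 0 0 0 0"

```text
time: 23.9
tool_pos: [0.4654, 0.3184, 0.065]
ee_rot: [3.141, 0.0, 2.464]
wrist_force: [0.3, 0.6, -1.2]
width: 0.0516
finger_force: 0.0
```

Run:
```python
from h import *
s=snapshot("scene");t=snapshot("top"); o=get_obs(); print(o["time"],o["tool_pos"],o["ee_rot"],o["wrist_force"])
a=cv2.resize(s["image"][140:220,195:295],(400,320),interpolation=cv2.INTER_CUBIC)
b=cv2.resize(t["image"][180:230,205:305],(400,200),interpolation=cv2.INTER_CUBIC)
c=cv2.resize(s["image"][90:170,310:390],(320,320),interpolation=cv2.INTER_CUBIC)
o=np.zeros((520,720,3),np.uint8);o[:320,:400]=a;o[320:,:400]=b;o[:320,400:]=c
cv2.imwrite("pics/sp.png",o)
for s in(s,t):
    W=pts(s); m=(abs(W[...,0]-.554)<.025)&(abs(W[...,1]+.018)<.025)
    q=W[m&(W[...,2]>.06)&(W[...,2]<.082)]; print(len(q),np.percentile(q[:,2],[10,50,90]),q.mean(0))
    q=W[m];print(np.histogram(q[:,2],np.arange(0,.1,.005)))
```

```text
24.0 [0.46630274 0.31884902 0.06651622] [3.13852386e+00 1.25466575e-03 2.46368635e+00] [-0.80410524  0.07012309  1.55311834]
115 [0.06211054 0.07035844 0.07473483] [ 0.55607706 -0.02060832  0.06925233]
(array([  0,   1, 193, 106,  16,  10,   5,  15,  20,  24,  22,  20,  27,
        27,  52,   7,   4,   9,   0]), array([0.   , 0.005, 0.01 , 0.015, 0.02 , 0.025, 0.03 , 0.035, 0.04 ,
       0.045, 0.05 , 0.055, 0.06 , 0.065, 0.07 , 0.075, 0.08 , 0.085,
       0.09 , 0.095]))
65 [0.06563627 0.0735766  0.07623728] [ 0.55201518 -0.01788629  0.07263181]
(array([  0,   3, 175, 176,   7,   2,   1,   7,  10,  14,   6,   7,   6,
         5,  38,  15,   2,   9,   1]), array([0.   , 0.005, 0.01 , 0.015, 0.02 , 0.025, 0.03 , 0.035, 0.04 ,
       0.045, 0.05 , 0.055, 0.06 , 0.065, 0.07 , 0.075, 0.08 , 0.085,
       0.09 , 0.095]))
```

View pics/sp.png

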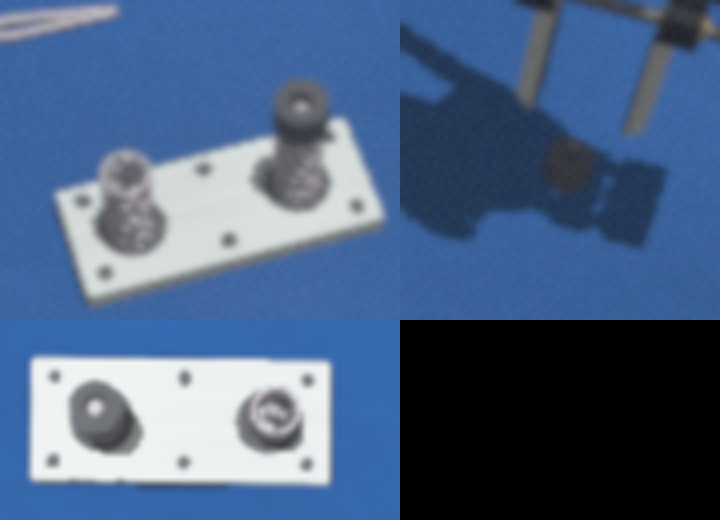

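The spring stands upright on the base over the rod (crop at (128,205), top view at (273,412)), with its top at about 75 mm. The dark collar at (568,165) lies below the open fingers. Now I'll grip the collar, centring it twice.

drive_tool --pt "0 0 0.5 0 0 0" --pt "0 0 0.5 0 0 0" --pt "0 0 0.35 0 0 0" --pt "0 0 0.15 0 0 0" --pt "0 0 0 0 0 0"

```text
time: 24.62
tool_pos: [0.4654, 0.3183, 0.0049]
ee_rot: [3.141, 0.0, 2.464]
wrist_force: [-0.7, -0.3, 0.2]
width: 0.0516
finger_force: 0.0
```

drive_tool --pt "0 0 0 0 0 0" --pt "0 0 0 0 0 0" --pt "0 0 0 0 0 0" --pt "0 0 0 0 0 0" --gripper 0.85

```text
time: 25.12
tool_pos: [0.4657, 0.3186, 0.0054]
ee_rot: [3.14, 0.001, 2.464]
wrist_force: [1.3, 0.8, 2.1]
width: 0.029
finger_force: 30.0
```

drive_tool --pt "0 0 0 0 0 0" --pt "0 0 0 0 0 0" --pt "0 0 0 0 0 1" --pt "0 0 0 0 0 1" --pt "0 0 0 0 0 1" --pt "0 0 0 0 0 1" --pt "0 0 0 0 0 1" --pt "0 0 0 0 0 1" --pt "0 0 0 0 0 1" --pt "0 0 0 0 0 1" --pt "0 0 0 0 0 1" --pt "0 0 0 0 0 1" --pt "0 0 0 0 0 1" --pt "0 0 0 0 0 1" --pt "0 0 0 0 0 1" --pt "0 0 0 0 0 1" --pt "0 0 0 0 0 0.7" --pt "0 0 0 0 0 0" --gripper 0.45

```text
time: 27.38
tool_pos: [0.4649, 0.318, 0.0043]
ee_rot: [-3.141, 0.001, 0.995]
wrist_force: [0.3, 0.2, -0.9]
width: 0.0512
finger_force: 0.0
```

drive_tool --pt "0 0 0 0 0 0" --pt "0 0 0 0 0 0" --pt "0 0 0 0 0 0" --pt "0 0 0 0 0 0" --gripper 0.85

```text
time: 27.88
tool_pos: [0.4651, 0.3182, 0.0045]
ee_rot: [3.142, 0.0, 0.994]
wrist_force: [0.3, -0.0, 0.3]
width: 0.0294
finger_force: 30.0
```

drive_tool --pt "0 0 -0.6 0 0 0" --pt "0 0 -1 0 0 0" --pt "0 0 -1 0 0 0" --pt "0 0 -0.8 0 0 0" --pt "0 0 0 0 0 0" --pt "0 0 0 0 0 0"

```text
time: 28.62
tool_pos: [0.4645, 0.3178, 0.1389]
ee_rot: [-3.14, 0.002, 0.994]
wrist_force: [-1.0, 0.5, -0.4]
width: 0.0293
finger_force: 30.0
```

drive_tool --pt "-0.728 0.806 0 0 0 0" --pt "-0.728 0.806 0 0 0 0" --pt "-0.728 0.806 0 0 0 0" --pt "-0.728 0.806 0 0 0 0" --pt "-0.728 0.806 0 0 0 0" --pt "-0.728 0.806 0 0 0 0" --pt "-0.728 0.806 0 0 0 0" --pt "-0.728 0.806 0 0 0 0" --pt "0 0 0 0 0 0" --pt "0 0 0 0 0 0"

```text
time: 29.88
tool_pos: [0.5532, -0.0171, 0.1386]
ee_rot: [-3.138, 0.001, 0.994]
wrist_force: [-0.3, -0.1, -0.7]
width: 0.0294
finger_force: 30.0
```

Run:
```python
from h import *
s=snapshot("scene"); o=get_obs(); print(o["time"],o["tool_pos"],o["ee_rot"],o["wrist_force"],o["width"])
cv2.imwrite("pics/cap.png",cv2.resize(s["image"][130:210,180:280],(750,600),interpolation=cv2.INTER_CUBIC))
```

```text
29.925 [ 0.5532922  -0.01668366  0.13915135] [-3.13872934e+00  8.10680509e-04  9.94641656e-01] [ 0.19402051  0.26540116 -1.06727366] 0.02971424657378226
```

View pics/cap.png

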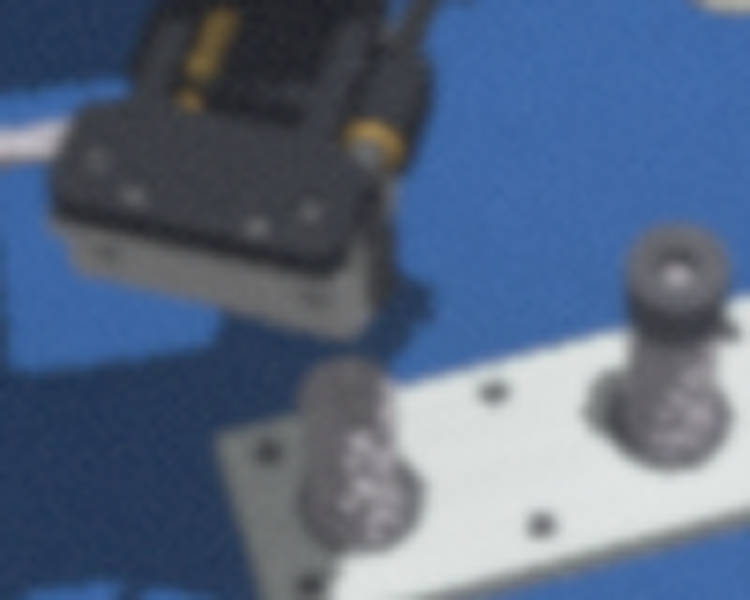

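drive_tool --pt "-0.025 0.03 0.3 0 0 0" --pt "0 0 0.3 0 0 0" --pt "0 0 0.3 0 0 0" --pt "0 0 0.15 0 0 0" --pt "0 0 0 0 0 0"

```text
time: 30.55
tool_pos: [0.5543, -0.0191, 0.0978]
ee_rot: [-3.14, 0.001, 0.994]
wrist_force: [-1.4, -0.8, 0.0]
width: 0.0296
finger_force: 30.0
```

drive_tool --pt "0 0 0.06 0 0 0" --pt "0 0 0.06 0 0 0" --pt "0 0 0.06 0 0 0" --pt "0 0 0 0 0 0"

```text
time: 31.05
tool_pos: [0.5552, -0.0193, 0.0924]
ee_rot: [3.14, -0.001, 0.994]
wrist_force: [-1.2, -0.3, 3.2]
width: 0.0294
finger_force: 30.0
```

Run:
```python
from h import *
for i in range(6):
    snapshot("scene"); o=get_obs(); print(o["tool_pos"].round(4),o["wrist_force"].round(2),o["wrist_torque"].round(3))
```

```text
[ 0.5552 -0.0193  0.0924] [-1.31  0.56  3.62] [-0.051  0.126 -0.021]
[ 0.5552 -0.0193  0.0924] [-1.52  0.1   4.36] [0.031 0.101 0.017]
[ 0.5552 -0.0193  0.0924] [-0.31 -0.19  4.81] [-0.019  0.174  0.004]
[ 0.5552 -0.0193  0.0923] [-0.36  0.7   4.87] [0.012 0.11  0.062]
[ 0.5552 -0.0192  0.0923] [-1.02 -0.11  5.24] [-0.025  0.151  0.009]
[ 0.5552 -0.0193  0.0923] [ 0.35 -1.18  5.19] [-0.017  0.207  0.019]
```

drive_tool --pt "0 0 -0.12 0 0 0" --pt "0 -0.04 0 0 0 0" --pt "0 0 0 0 0 0" --pt "0 0 0 0 0 0"

```text
time: 31.85
tool_pos: [0.5531, -0.0182, 0.0957]
ee_rot: [-3.141, 0.0, 0.994]
wrist_force: [0.5, -0.7, -0.1]
width: 0.0293
finger_force: 30.0
```

drive_tool --pt "0 0 0.06 0 0 0" --pt "0 0 0.06 0 0 0" --pt "0 0 0 0 0 0" --pt "0 0 0 0 0 0"

```text
time: 32.35
tool_pos: [0.5531, -0.0182, 0.0912]
ee_rot: [-3.141, 0.0, 0.994]
wrist_force: [-1.1, 0.6, -0.5]
width: 0.0297
finger_force: 30.0
```

drive_tool --pt "0 0 0.08 0 0 0" --pt "0 0 0.08 0 0 0" --pt "0 0 0.08 0 0 0" --pt "0 0 0 0 0 0"

```text
time: 32.85
tool_pos: [0.5524, -0.0181, 0.0808]
ee_rot: [-3.139, 0.001, 0.994]
wrist_force: [-4.6, 1.8, -1.0]
width: 0.0295
finger_force: 30.0
```

drive_tool --pt "0 0 0.04 0 0 0" --pt "0 0 0.03 0 0 0" --pt "0 0 0 0 0 0"

```text
time: 33.22
tool_pos: [0.5525, -0.0181, 0.0788]
ee_rot: [-3.14, 0.001, 0.994]
wrist_force: [-5.0, 2.0, 2.5]
width: 0.0297
finger_force: 30.0
```

drive_tool --pt "-0.01 -0.04 0 0 0 0" --pt "0 0 0 0 0 0" --pt "0 0 0 0 0 0"

```text
time: 33.6
tool_pos: [0.5522, -0.018, 0.079]
ee_rot: [3.141, -0.0, 0.994]
wrist_force: [-1.1, -0.5, -0.3]
width: 0.0296
finger_force: 30.0
```

drive_tool --pt "0 0 0.03 0 0 0" --pt "0 0 0 0 0 0"

```text
time: 33.85
tool_pos: [0.5523, -0.0179, 0.0781]
ee_rot: [3.14, -0.0, 0.994]
wrist_force: [-2.3, 0.9, -0.8]
width: 0.0298
finger_force: 30.0
```

drive_tool --pt "0 0 0 0 0 0" --pt "0 0 0 0 0 0" --pt "0 0 0 0 0 0" --pt "0 0 0 0 0 0" --gripper 0.45

```text
time: 34.35
tool_pos: [0.5519, -0.0178, 0.0779]
ee_rot: [3.141, -0.0, 0.994]
wrist_force: [-0.0, 0.5, 0.4]
width: 0.0516
finger_force: 0.0
```

drive_tool --pt "0 0 -0.3 0 0 0" --pt "0 0 -0.8 0 0 0" --pt "0 0 -1 0 0 0" --pt "0 0 -1 0 0 0" --pt "-1 0 0 0 0 0" --pt "-1 0 0 0 0 0" --pt "-1 0 0 0 0 0" --pt "-1 0 0 0 0 0" --pt "-1 0 0 0 0 0" --pt "-0.5 0 0 0 0 0" --pt "0 0 0 0 0 0"

```text
time: 35.72
tool_pos: [0.4315, -0.2031, 0.2029]
ee_rot: [3.14, -0.0, 0.991]
wrist_force: [-0.7, -0.5, -0.1]
width: 0.0517
finger_force: 0.0
```

Run:
```python
from h import *
s=snapshot("scene");t=snapshot("top"); o=get_obs(); print(o["time"],o["tool_pos"],o["wrist_force"],o["width"])
a=cv2.resize(s["image"][140:220,195:295],(500,400),interpolation=cv2.INTER_CUBIC)
b=cv2.resize(t["image"][180:230,205:305],(400,200),interpolation=cv2.INTER_CUBIC)
o=np.zeros((600,780,3),np.uint8);o[:400,:500]=a;o[400:,:400]=b;o[400:,400:]=cv2.resize(s["image"],(380,200));cv2.imwrite("pics/fin.png",o)
for s in(s,t):
    W=pts(s)
    for y in(-.018,.0765):
        m=(abs(W[...,0]-.554)<.018)&(abs(W[...,1]-y)<.018)
        q=W[m&(W[...,2]>.088)]; print(len(q),np.percentile(q[:,2],[10,50,90]).round(4),q.mean(0).round(4))
```

```text
35.825 [ 0.43221988 -0.20184528  0.20254135] [-0.76901856  0.06505132 -0.17345773] 0.051397547038536634
127 [0.0896 0.092  0.0937] [ 0.5553 -0.0203  0.0919]
140 [0.0906 0.0933 0.0956] [0.5542 0.0754 0.0932]
130 [0.0905 0.0932 0.0957] [ 0.5519 -0.0172  0.0931]
141 [0.0911 0.0945 0.097 ] [0.5512 0.0783 0.0943]
```

View pics/fin.png

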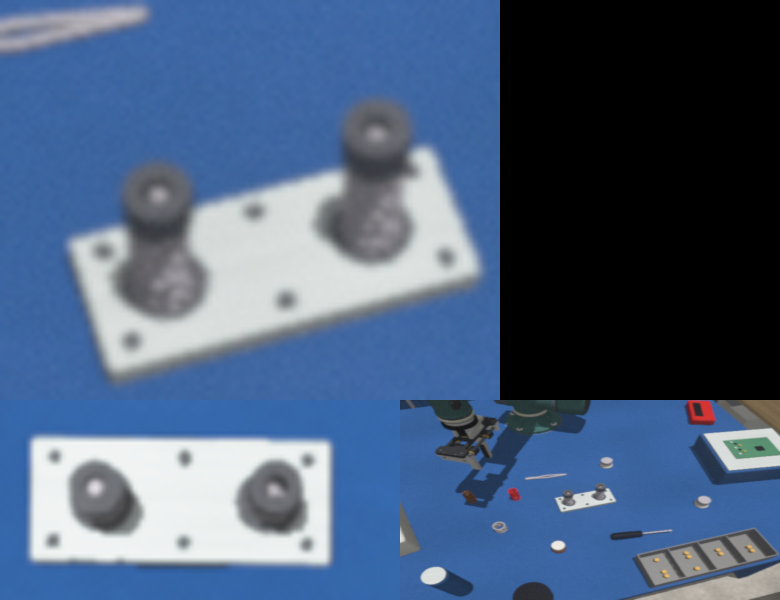

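Both posts match: the fitted collar is at (157,195) and the finished one at (376,130). The collar lies flat with its top at about 93 to 94 mm, and the sub-millimetre sag fits the collar's weight on the spring. The gripper is clear and nothing else has moved.

```bash
python3 -c "
from bench import close_job
print(close_job())"
```

```text
the job is handed in; nothing more can be done
None
```

The job is handed in at about 36 s of the 67 s limit: the spring is threaded over the rod with its foot on the base, the collar lies flat on top of it, and the arm is clear with nothing else disturbed. The collar touched the rod tip once at about 5 N before I re-aligned it.

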